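Turn the drained tube block well-up and hold it for loading

TASK

The aluminium tube block was rinsed and left standing upside down on the grey mat, so its one blind well is hidden underneath. Turn the block right over until the well faces straight up, and finish still holding it in the gripper, steady and upright, about a hand's breadth (10 cm) above the middle of the white spill tray and touching nothing else, so that a tube can be dropped in. Leave the tube rack, bottle, tip box and slide box where they are.

Things in the scene. Friction and masses are not known exactly. Their poses are not given: they have to be found in the camera images.
- block: Bare aluminium square bar, 44 x 44 x 64 mm, about 0.24 kg: one end solid, in the other one round blind well, 30 mm across, 50 mm deep. Starts standing mouth-down on the mat, any yaw. Origin: centre of the solid end; z runs to the mouth (down at the start, up at the end); x, y square to the side faces. Stable on its ends and sides. Centre of mass about 30 mm from the solid end.
- well (a point): Centre of the mouth of the well, on the block's axis, 64 mm from the solid end; axes as the block's.
- mat: Flat grey draining mat, 200 x 200 mm and 4 mm thick, fixed to the bench, big enough to lay the block on its side. Origin: centre of its underside, on the bench; z up.
- tray: Shallow white plastic spill tray, 180 mm (its x) by 250 mm (its y), rim 22 mm above the bench, walls and floor 4 mm thick, empty, fixed to the bench. Origin: centre of its underside; z up. Mat and tray may change sides.
- rack: White tube rack with three capped tubes, 90 x 200 mm and 118 mm high, loose, beyond the work. Origin: centre of its underside; z up. Not to be moved.
- bottle: Clear reagent bottle with white cap, 72 mm in diameter and 150 mm high, loose, beyond the work. Origin: centre of its underside; z up. Not to be moved.
- tipbox: Grey pipette-tip box with clear lid, 85 x 122 mm and 73 mm high, loose, at one side. Origin: centre of its underside; z up. Not to be moved.
- slidebox: Flat black slide box, 100 x 170 mm and 35 mm high, loose, at one side. Origin: centre of its underside; z up. Not to be moved.
Not all that is in view belongs to the job. Of the things shaped like the block, the aluminium one is meant.

How it is judged:
By the outcome, as a careful person would: the job done as asked, in the order asked, and still so for the second after the job is handed in, while the arm keeps its last pose, push and grip.
It also fails if it takes over 67 s, if anything falls off the work surface, if the arm or the gripper's body presses on something with over 40 N, if the wrist force passes 120 N, or if a joint passes its speed limit or range.

ROBOT

A 6-joint arm with a two-finger parallel gripper is mounted at the origin on the work surface. World frame = base frame: x ahead of the robot, y to its left, z up, the work surface at z = 0. Lengths are in m, angles in rad, forces in N, time in s.
With the tool pointing down it reaches from about 0.35 to 0.875 m from the base axis. Payload 15.5 kg.
Tool frame: the origin (TCP) lies at the very end of the fingers, on their centre line; the grasp point (between the pads) lies behind it (r.pinch_z is the z of the grasp point in the tool frame, in m); z points along the fingers, y is the direction in which the jaws open and shut (so a half turn about z gives the same grasp; the last joint's range is limited). The gripper opens to 85 mm and grips with 20 to 120 N. Pads are 22 mm wide; open, the fingers measure 114 mm over their backs; the gripper's body (76 mm by 85 mm) begins 54 mm behind the grasp point. The pads swing forward as they close: fully open they stand 13 mm farther back than shut.
Start: joints at [1.159, 0.494, 1.345, -0, 1.302, -0.096], TCP at [0.195, 0.594, 0.231] pointing down, gripper open.
Joint ranges: [-2.91, 2.91], [-0.82, 2.16], [0.22, 2.67], [-1.22, 4.37], [0.12, 2.79], [-3.08, 3.08]. Speed limits (rad/s): [1.89, 1.89, 2.57, 3.01, 3.01, 3.01].

INTERFACE

Orientations are given as a 3x3 rotation matrix whose columns are the frame's x, y, z axes.
In Python, from rig import r gives the robot as it stands.
- The arm moves only by the tool play_rows, never from a script. Its argument "motion" is one flat list of numbers, 7 for each row, row after row: the finger opening in mm, from 0 to 85.4, then the shift along the tool's x, y, z in mm, then the turn, a rotation vector about the tool's x, y, z in degrees. In form: [fingers, tx, ty, tz, wx, wy, wz, fingers, tx, ty, tz, wx, wy, wz, ...]. A call has 1 to 12 rows; each row is the pose to reach, as a shift and turn from the pose measured when the call began, along the tool's axes at that moment; what a row does not reach only later rows make up. A row lasts 1/8 s, in which the tool goes at most 62.5 mm and 10.7 degrees, less where a joint would pass 70% of its speed; a pose out of reach is approached as far as the arm can. A call with a gripper value outside its range is refused whole. The fingers move at their own pace and stop on an object; "newtons" is the grip in N (left out, the last holds). Time passes only in rows, so rows that repeat a pose let the fingers close. It gives the time, the measured TCP pose, the force and the opening at its end, in the units of the state.
- r.get_obs(): the state, without advancing time (a new reading comes with each control period).
- r.camera(name): name is "scene" or "top"; returns a dict with "image" (420x560x3 uint8, blue, green, red), "fx", "fy", "cx", "cy" (pixels), "world_from_camera" (4x4, takes a point from camera to world coordinates). Camera axes: x right, y down, z forward; pixel columns grow to the right and rows downward; lengths in m; the calibration is good to about 2 mm. A picture is of the moment at which its call begins. There is no depth.
- r.finish_job(): hands the job in, once; it reports no verdict.
The state is a dict: "time": time; "q": joint angles; "qd": joint speeds; "joint_torque": joint torques, N m; "ee_pos": TCP position; "tcp_rot": TCP orientation; "ft_force": force on the tool from outside, world axes, zero at the start; "torque": the same for the moment, N m; "width": finger opening in m.
Only numpy, scipy, OpenCV 4.12 (cv2) and the standard library are available. Lean on these libraries where they do the work, as an engineer would, in place of code of your own. Each camera call takes 0.05 s, during which the arm holds its last target.

## Working session

There is one attempt and no reset: what is moved stays moved. The work goes in short steps, Python scripts to look and compute and a tool call to move; the robot and the scene stay as the last step left them, time stands still between calls to the robot, and variables do not carry over. Pictures are saved under pics/ and viewed, and the job is handed in when it is done.

Besides the shell and the picture viewer there is one more tool, called after "Emit:" by a JSON object that holds its "api" and its "payload", one argument or row to a line. play_rows: Moves the arm, as the interface text tells. Its arguments: {"type":"object","properties":{"motion":{"type":"array"},"newtons":{"type":"number"}},"required":["motion"]}

```bash
ls; mkdir -p pics; python3 - <<'E'
from rig import r
import cv2,numpy as np
o=r.get_obs();print(o['time'],o['ee_pos'],o['tcp_rot'],o['width'],r.pinch_z)
for n in('scene','top'):
    c=r.camera(n);cv2.imwrite(f'pics/{n}0.png',c['image']);print(n,c['fx'],c['fy'],c['cx'],c['cy'],np.round(c['world_from_camera'],4).tolist())
E
```

```text
pics
0.0 [0.19455714 0.59357929 0.23070032] [[-9.50240585e-01  3.11516616e-01 -4.77572741e-04]
 [ 3.11516961e-01  9.50239961e-01 -1.09508510e-03]
 [ 1.12671497e-04 -1.18936632e-03 -9.99999286e-01]] 0.0851866534867937 -0.0187
scene 393.3905358313476 393.3905358313476 282.22580885373435 207.5568848457431 [[0.6553, 0.5794, -0.4846, 1.22], [0.7553, -0.509, 0.4128, -0.4905], [-0.0075, -0.6365, -0.7712, 1.0261], [0.0, 0.0, 0.0, 1.0]]
top 466.16007686070594 466.16007686070594 274.6973924837945 202.0482236471634 [[-0.0205, -0.9954, 0.0938, 0.4719], [-0.9998, 0.0197, -0.0099, 0.0142], [0.008, -0.094, -0.9955, 1.7821], [0.0, 0.0, 0.0, 1.0]]
```

View pics/scene0.png

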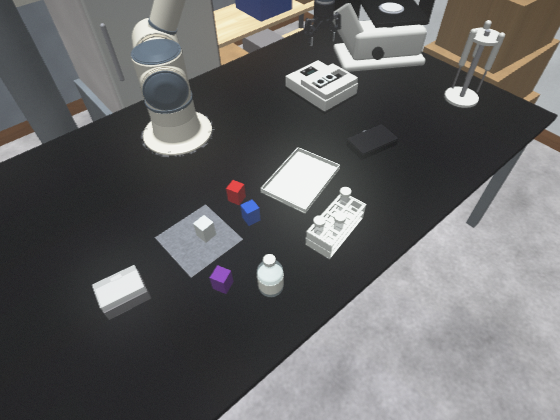

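View pics/top0.png

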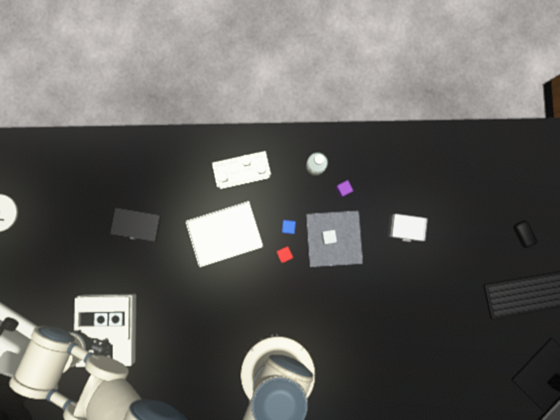

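The only candidates shaped like the block are:
- Grey one on the mat: scene (204,228), top (330,237).
- Red: scene (235,191), top (285,255).
- Blue: scene (250,211), top (289,227).
- Purple: scene (221,279), top (345,188).

The bare aluminium grey one on the mat fits the description. I'll check it in a close crop and measure.

```bash
cat > h.py <<'E'
import cv2,numpy as np
from rig import r
def ray(c,u,v):
    T=np.array(c['world_from_camera']);d=T[:3,:3]@np.array([(u-c['cx'])/c['fx'],(v-c['cy'])/c['fy'],1.]);return T[:3,3],d
def onz(c,u,v,z):
    p,d=ray(c,u,v);return p+d*(z-p[2])/d[2]
def proj(c,p):
    T=np.linalg.inv(np.array(c['world_from_camera']));q=T[:3,:3]@np.asarray(p)+T[:3,3];return c['fx']*q[0]/q[2]+c['cx'],c['fy']*q[1]/q[2]+c['cy']
E
python3 - <<'E'
from h import *
print([a for a in dir(r) if a[0]!='_'])
c=r.camera('scene');s=c['image'];t=r.camera('top');ti=t['image']
a=cv2.resize(s[190:290,150:270],None,fx=5,fy=5,interpolation=cv2.INTER_CUBIC);cv2.imwrite('pics/cs.png',a)
a=cv2.resize(ti[195:280,180:370],None,fx=4,fy=4,interpolation=cv2.INTER_CUBIC);cv2.imwrite('pics/ct.png',a)
g=cv2.cvtColor(ti,cv2.COLOR_BGR2GRAY)
print(g[237,310:352]);print(g[225:250,330])
for nm,lo,hi,box,z in(('block',170,256,(312,215,350,260),.068),('mat',60,256,(303,205,366,270),.004),('tray',120,256,(180,198,268,270),.022)):
    x0,y0,x1,y1=box;m=np.zeros_like(g);m[y0:y1,x0:x1]=((g[y0:y1,x0:x1]>=lo)&(g[y0:y1,x0:x1]<hi))*255
    cs,_=cv2.findContours(m,0,2);k=max(cs,key=cv2.contourArea);rc=cv2.minAreaRect(k);b=cv2.boxPoints(rc)
    P=np.array([onz(t,u,v,z) for u,v in b]);e=P[1]-P[0];f=P[2]-P[1]
    print(nm,rc,P.mean(0).round(4),'sides',np.linalg.norm(e).round(4),np.linalg.norm(f).round(4),'yaw',np.degrees(np.arctan2(e[1],e[0])).round(1))
E
```

```text
['Unreachable', 'camera', 'finish_job', 'get_obs', 'pinch_z']
[148 147 146 145 143 144 141 138 137 140 139 129 117 168 234 243 241 240
 240 240 239 239 238 239 241 233 181 143 139 145 143 138 136 137 137 138
 142 144 143 140 137 140]
[144 144 147 146 153 194 233 241 241 240 240 240 239 238 238 239 239 228
 182 150 144 146 146 147 145]
block ((329.5, 236.49998474121094), (13.31631851196289, 12.658721923828125), 80.53767395019531) [ 0.5024 -0.2013  0.068 ] sides 0.0467 0.0487 yaw -81.7
mat ((333.9136962890625, 238.29188537597656), (55.14521789550781, 54.36149597167969), 85.91438293457031) [ 0.497 -0.226  0.004] sides 0.2085 0.2094 yaw -87.1
tray ((223.5591278076172, 233.68576049804688), (49.63876724243164, 68.56732940673828), 72.34988403320312) [0.5224 0.1916 0.022 ] sides 0.2584 0.1876 yaw -73.4
```

```bash
sleep 1; ls pics
```

```text
cs.png
ct.png
scene0.png
top0.png
```

View pics/cs.png

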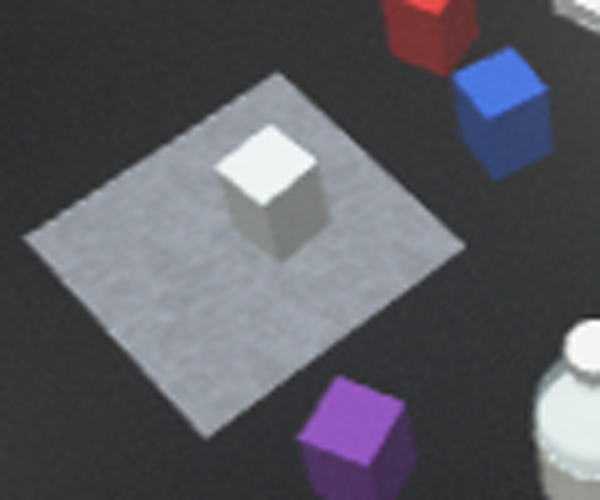

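View pics/ct.png

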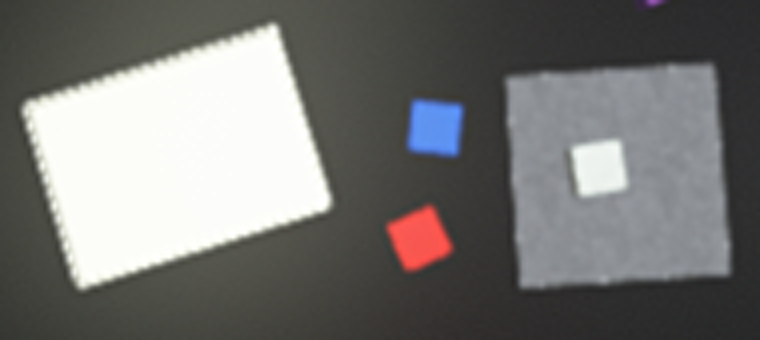

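```bash
cat >> h.py <<'E'
from scipy.spatial.transform import Rotation as R
def tool(az,tilt):
    # tool x along az when down; tilt deg: tool z leans toward +az direction by tilt (neg: toward base side)
    a=np.radians(az);d=np.array([np.cos(a),np.sin(a),0]);y=np.array([np.sin(a),-np.cos(a),0]);t=np.radians(tilt)
    z=d*np.sin(t)+np.array([0,0,-1])*np.cos(t);x=np.cross(y,z);return np.column_stack([x,y,z])
def move(pinch,Rt,off=None):
    o=r.get_obs();R0=o['tcp_rot'];off=-r.pinch_z if off is None else off
    tcp=np.asarray(pinch)+Rt[:,2]*off
    print('shift',(R0.T@(tcp-o['ee_pos'])*1000).round(1),'turn',np.degrees(R.from_matrix(R0.T@Rt).as_rotvec()).round(1),'tcp',tcp.round(4),'t',o['time'])
def st():
    o=r.get_obs();print('t',round(o['time'],2),'q',np.round(o['q'],2),'tcp',np.round(o['ee_pos'],4),'pinch',np.round(o['ee_pos']+o['tcp_rot'][:,2]*r.pinch_z,4),'F',np.round(o['ft_force'],1),'M',np.round(o['torque'],2),'w',round(o['width']*1000,1),'\n',np.round(o['tcp_rot'],3).tolist())
E
python3 - <<'E'
from h import *
c=r.camera('scene');t=r.camera('top')
P=[onz(c,150+u/5-.4,190+v/5-.4,.068) for u,v in((270,125),(317,162),(265,206),(216,168))];P=np.array(P)
print('scene block',P.mean(0).round(4))
for i in range(4):
    e=P[(i+1)%4]-P[i];print(np.linalg.norm(e).round(4),np.degrees(np.arctan2(e[1],e[0])).round(1))
P=[onz(t,180+u/4-.4,195+v/4-.4,.068) for u,v in((571,146),(623,139),(628,190),(578,197))];P=np.array(P)
print('top block',P.mean(0).round(4))
for i in range(4):
    e=P[(i+1)%4]-P[i];print(np.linalg.norm(e).round(4),np.degrees(np.arctan2(e[1],e[0])).round(1))
print('bottle',onz(t,319,159,.15),onz(c,269,259,.15),'purple',onz(t,345,188,.064),'blue',onz(t,289,227,.064),'red',onz(t,285,255,.064))
print('rack near edge',onz(t,218,188,.06),onz(t,271,179,.06))
move([.5,-.2,.25],tool(8.3,0))
E
```

```text
scene block [ 0.5027 -0.1994  0.068 ]
0.0438 7.2
0.0433 -80.7
0.0445 -171.5
0.0442 98.3
top block [ 0.5021 -0.2017  0.068 ]
0.0483 -83.5
0.0469 -176.3
0.0464 96.7
0.047 6.1
bottle [ 0.77604016 -0.16234958  0.15      ] [ 0.77807815 -0.16145325  0.15      ] purple [ 0.6810377  -0.26513871  0.064     ] blue [ 0.54040765 -0.05357095  0.064     ] red [ 0.43821779 -0.03651431  0.064     ]
rack near edge [0.69076745 0.206847   0.06      ] [0.72070424 0.0091871  0.06      ]
shift [-537.4 -659.2    0. ] turn [ -0.    0.  153.5] tcp [ 0.5    -0.2     0.2313] t 0.3
```

Emit:
{"api": "play_rows", "payload": {
  "motion": [70,-40,-50,0,0,0,10,70,-80,-100,0,0,0,20,70,-120,-150,0,0,0,30,70,-160,-200,0,0,0,40,70,-200,-250,0,0,0,50,70,-240,-300,0,0,0,60,70,-280,-350,0,0,0,70,70,-320,-400,0,0,0,80,70,-360,-450,0,0,0,90,70,-400,-500,0,0,0,100,70,-440,-550,0,0,0,110,70,-480,-600,0,0,0,120]
}}

```text
time: 1.8
ee_pos: [0.4578, -0.1109, 0.2315]
tcp_rot: [[0.749, 0.663, 0.0], [0.663, -0.749, -0.0], [0.0, 0.001, -1.0]]
ft_force: [1.3, 0.7, 0.1]
width: 0.0699
```

```bash
python3 - <<'E'
from h import *
st()
move([.502,-.2005,.25],tool(7.5,0))
move([.506,-.2,.10],tool(7.5,-30))
E
```

```text
t 1.8 q [-0.36  0.28  1.71 -0.    1.15  0.48] tcp [ 0.4578 -0.1109  0.2315] pinch [ 0.4578 -0.1109  0.2502] F [1.3 0.7 0.1] M [ 0.04 -0.08 -0.01] w 69.9 
 [[0.749, 0.663, 0.0], [0.663, -0.749, -0.0], [0.0, 0.001, -1.0]]
shift [-26.3  96.4   0.3] turn [ 0. -0. 34.] tcp [ 0.502  -0.2005  0.2313] t 1.8
shift [-30.7  93.4 147.8] turn [  8.9 -29.1  33.2] tcp [ 0.4967 -0.2012  0.0838] t 1.8
```

Emit:
{"api": "play_rows", "payload": {
  "motion": [70,-10,30,0,0,0,10,70,-20,60,0,0,0,20,70,-26,90,0,0,0,30,70,-28,95,20,2.7,-9,34,70,-30,95,40,5.5,-18,34,70,-30,93.5,55,8.9,-29.1,33.2,70,-30.7,93.5,70,8.9,-29.1,33.2,70,-30.7,93.5,90,8.9,-29.1,33.2,70,-30.7,93.5,90,8.9,-29.1,33.2]
}}

```text
time: 2.92
ee_pos: [0.4957, -0.2013, 0.1409]
tcp_rot: [[0.859, 0.13, -0.495], [0.113, -0.992, -0.064], [-0.499, -0.0, -0.867]]
ft_force: [-0.4, 0.5, 0.2]
width: 0.0699
```

```bash
python3 - <<'E'
from h import *
st()
move([.506,-.2,.047],tool(7.5,-30))
for n in('scene','top'):
    c=r.camera(n);im=c['image'];u,v=map(int,proj(c,[.5,-.2,.07]));k=cv2.resize(im[max(0,v-75):v+75,u-100:u+100],None,fx=3.5,fy=3.5,interpolation=cv2.INTER_CUBIC);cv2.imwrite(f'pics/a_{n}.png',k)
E
```

```text
t 2.92 q [-0.35  0.71  1.32 -0.23  1.58  1.14] tcp [ 0.4957 -0.2013  0.1409] pinch [ 0.505  -0.2001  0.1571] F [-0.4  0.5  0.2] M [ 0.03 -0.23  0.  ] w 69.9 
 [[0.859, 0.13, -0.495], [0.113, -0.992, -0.064], [-0.499, -0.0, -0.867]]
shift [55.9  0.1 94.9] turn [-0.  -0.1 -0. ] tcp [ 0.4967 -0.2012  0.0308] t 2.925
```

View pics/a_scene.png

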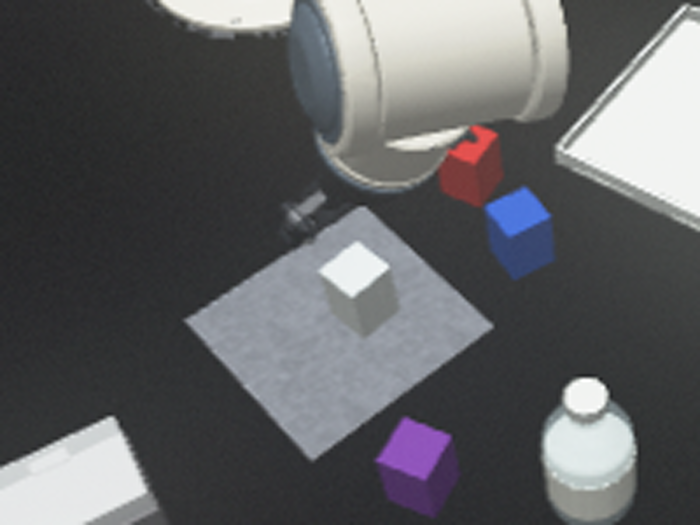

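```bash
python3 - <<'E'
from h import *
st()
c=r.camera('scene');print('tcp',proj(c,r.get_obs()['ee_pos']),'block',proj(c,[.502,-.2,.068]));cv2.imwrite('pics/b.png',c['image'])
c=r.camera('top');print('tcp',proj(c,r.get_obs()['ee_pos']));cv2.imwrite('pics/bt.png',c['image'])
E
```

```text
t 3.02 q [-0.35  0.71  1.31 -0.23  1.59  1.14] tcp [ 0.4965 -0.2016  0.1425] pinch [ 0.5058 -0.2004  0.1588] F [-0.2 -0.2  0.1] M [ 0.04 -0.18  0.04] w 70.0 
 [[0.86, 0.13, -0.493], [0.112, -0.992, -0.065], [-0.498, 0.001, -0.867]]
tcp (np.float64(197.08524361233566), np.float64(206.26517584596172)) block (np.float64(202.72042856266108), np.float64(222.54705591724223))
tcp (np.float64(332.3121904276362), np.float64(237.63033488905558))
```

View pics/b.png

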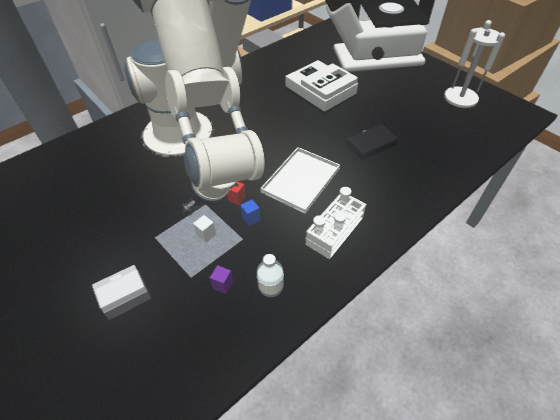

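View pics/bt.png

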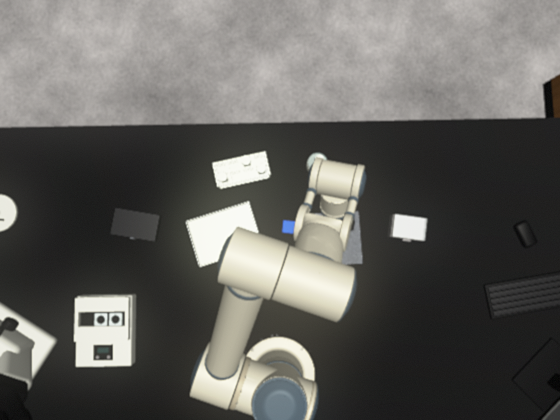

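Emit:
{"api": "play_rows", "payload": {
  "motion": [70,10,0,17,0,0,0,70,20,0,34,0,0,0,70,30,0,51,0,0,0,70,40,0,68,0,0,0,70,48,0,82,0,0,0,70,55,0,96,0,0,0,70,55,0,96,0,0,0,70,55,0,96,0,0,0]
}}

```text
time: 4.12
ee_pos: [0.4971, -0.2019, 0.0325]
tcp_rot: [[0.86, 0.13, -0.493], [0.112, -0.992, -0.066], [-0.497, 0.002, -0.868]]
ft_force: [-0.0, 0.1, 0.1]
width: 0.0704
```

```bash
python3 - <<'E'
from h import *
st()
c=r.camera('scene');im=c['image'];cv2.imwrite('pics/d.png',cv2.resize(im[130:280,130:330],None,fx=4,fy=4,interpolation=cv2.INTER_CUBIC))
E
```

```text
t 4.12 q [-0.35  0.85  1.37 -0.24  1.4   1.19] tcp [ 0.4971 -0.2019  0.0325] pinch [ 0.5064 -0.2007  0.0487] F [-0.   0.1  0.1] M [ 0.08 -0.27  0.06] w 70.4 
 [[0.86, 0.13, -0.493], [0.112, -0.992, -0.066], [-0.497, 0.002, -0.868]]
```

View pics/d.png

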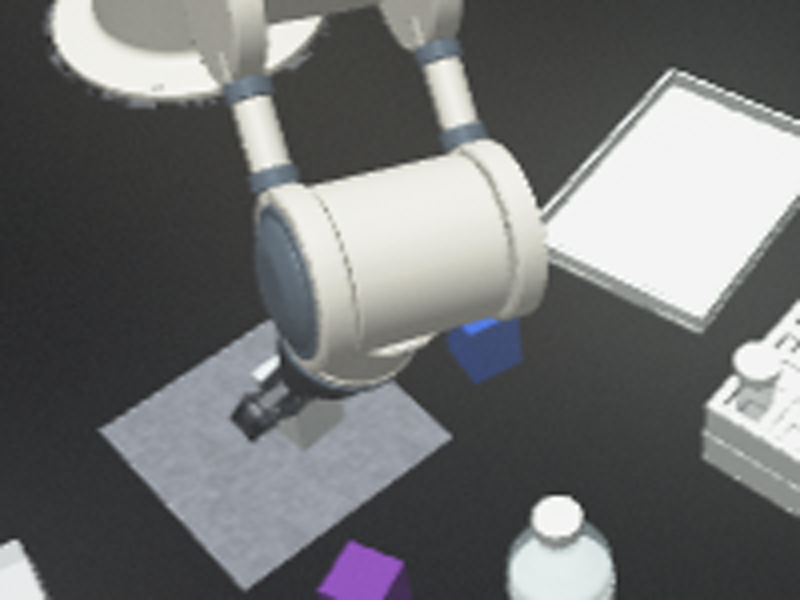

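The fingers straddle the grey block: the near finger is at crop (265,410), with the block just behind it. I'll close now.

Emit:
{"api": "play_rows", "payload": {
  "motion": [30,0,0,0,0,0,0,30,0,0,0,0,0,0,30,0,0,0,0,0,0,30,0,0,0,0,0,0,30,0,0,0,0,0,0,30,0,0,0,0,0,0],
  "newtons": 70
}}

```text
time: 4.92
ee_pos: [0.4977, -0.202, 0.0334]
tcp_rot: [[0.861, 0.13, -0.491], [0.112, -0.992, -0.067], [-0.496, 0.002, -0.868]]
ft_force: [1.0, 1.0, 6.7]
width: 0.0433
```

```bash
python3 - <<'E'
from h import *
st()
move([.49,-.2,.14],tool(7.5,-30))
move([.49,-.2,.14],tool(7.5,60))
E
```

```text
t 4.92 q [-0.35  0.85  1.37 -0.24  1.4   1.19] tcp [ 0.4977 -0.202   0.0334] pinch [ 0.5069 -0.2008  0.0496] F [1.  1.  6.7] M [ 0.21  0.04 -0.06] w 43.3 
 [[0.861, 0.13, -0.491], [0.112, -0.992, -0.067], [-0.496, 0.002, -0.868]]
shift [-59.4  -2.8 -70.2] turn [ 0.1 -0.3 -0.1] tcp [ 0.4807 -0.2012  0.1238] t 4.925
shift [-40.6  -2.8 -88.8] turn [ 0.2 89.7  0. ] tcp [ 0.5061 -0.1979  0.1307] t 4.925
```

Emit:
{"api": "play_rows", "payload": {
  "motion": [30,-6,0,-10,0,0,0,30,-15,0,-26,0,0,0,30,-25,0,-43,0,0,0,30,-35,0,-61,0,0,0,30,-45,0,-78,0,0,0,30,-45,0,-78,0,0,0]
}}

```text
time: 5.68
ee_pos: [0.498, -0.2022, 0.1251]
tcp_rot: [[0.862, 0.13, -0.489], [0.111, -0.991, -0.067], [-0.494, 0.004, -0.87]]
ft_force: [0.2, -0.2, -3.0]
width: 0.0432
```

```bash
python3 - <<'E'
from h import *
st()
for t in(-15,0,15,30,45,60): move([.49,-.2,.14],tool(7.5,t))
c=r.camera('scene');im=c['image'];cv2.imwrite('pics/e.png',cv2.resize(im[130:280,130:330],None,fx=4,fy=4,interpolation=cv2.INTER_CUBIC))
E
```

```text
t 5.67 q [-0.35  0.73  1.33 -0.23  1.55  1.15] tcp [ 0.498  -0.2022  0.1251] pinch [ 0.5072 -0.2009  0.1414] F [ 0.2 -0.2 -3. ] M [ 0.03 -0.52 -0.04] w 43.2 
 [[0.862, 0.13, -0.489], [0.111, -0.991, -0.067], [-0.494, 0.004, -0.87]]
shift [-9.3 -3.2  8.9] turn [ 0.2 14.6 -0.1] tcp [ 0.4852 -0.2006  0.1219] t 5.675
shift [-4.8 -3.2  7.1] turn [ 0.2 29.6 -0.1] tcp [ 0.49   -0.2     0.1213] t 5.675
shift [-0.9 -3.2  4.2] turn [ 0.2 44.6 -0.1] tcp [ 0.4948 -0.1994  0.1219] t 5.675
shift [ 2.1 -3.2  0.3] turn [ 0.2 59.6 -0. ] tcp [ 0.4993 -0.1988  0.1238] t 5.675
shift [ 4.  -3.2 -4.2] turn [ 0.2 74.6  0. ] tcp [ 0.5031 -0.1983  0.1268] t 5.675
shift [ 4.6 -3.2 -9. ] turn [ 0.2 89.6  0. ] tcp [ 0.5061 -0.1979  0.1307] t 5.675
```

View pics/e.png

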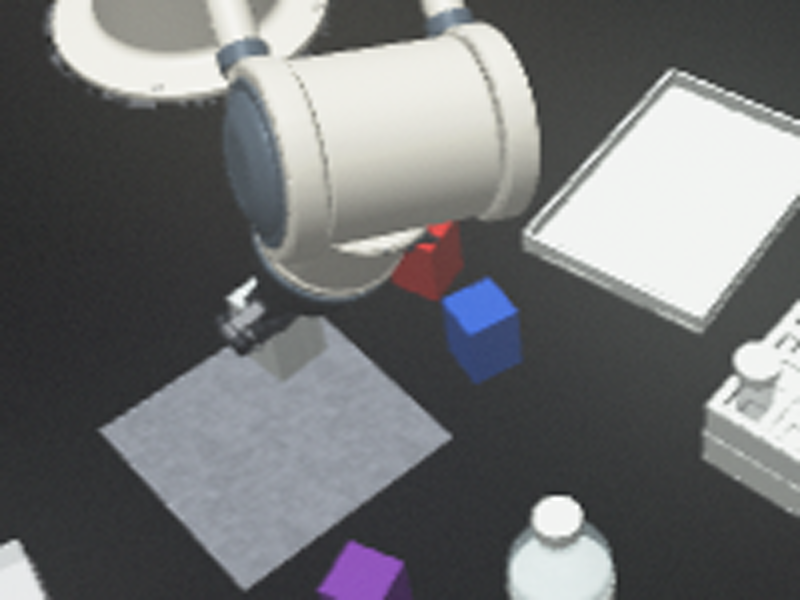

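The block is lifted, at crop (285,345). Next I'll pitch it 90°.

Emit:
{"api": "play_rows", "payload": {
  "motion": [30,-9,0,9,0,10,0,30,-8,0,8,0,20,0,30,-5,0,7,0,30,0,30,-2,0,5,0,40,0,30,0,0,2,0,50,0,30,2,0,0,0,60,0,30,4,0,-3,0,70,0,30,4,0,-6,0,80,0,30,5,0,-9,0,89.6,0,30,5,0,-9,0,89.6,0,30,5,0,-9,0,89.6,0]
}}

```text
time: 7.1
ee_pos: [0.5057, -0.1894, 0.1259]
tcp_rot: [[0.639, 0.176, 0.749], [0.075, -0.983, 0.167], [0.765, -0.05, -0.642]]
ft_force: [-0.3, 1.3, -2.7]
width: 0.0432
```

```bash
python3 - <<'E'
from h import *
st()
c=r.camera('scene');im=c['image'];cv2.imwrite('pics/f.png',cv2.resize(im[110:260,130:330],None,fx=4,fy=4,interpolation=cv2.INTER_CUBIC))
E
```

```text
t 7.1 q [-0.94  0.62  2.22  1.72  0.79 -1.11] tcp [ 0.5057 -0.1894  0.1259] pinch [ 0.4917 -0.1925  0.1379] F [-0.3  1.3 -2.7] M [-0.1   0.77  0.06] w 43.2 
 [[0.639, 0.176, 0.749], [0.075, -0.983, 0.167], [0.765, -0.05, -0.642]]
```

View pics/f.png

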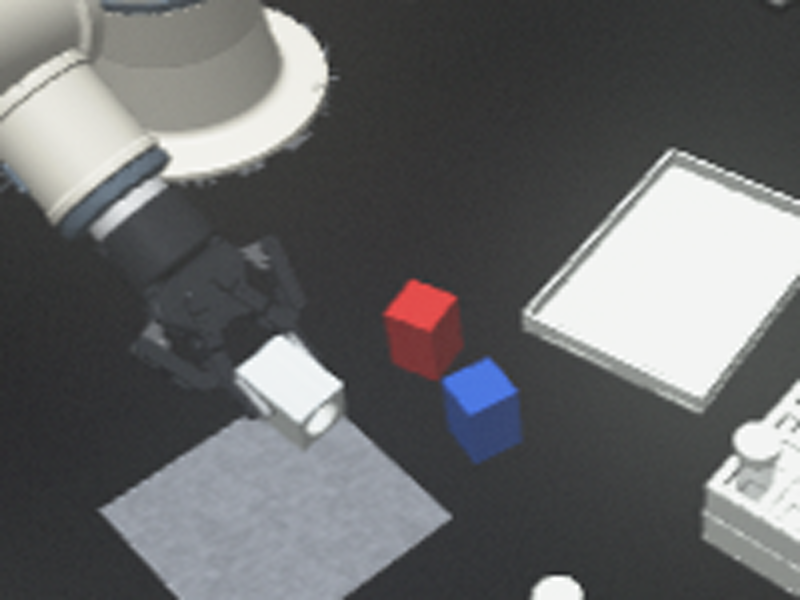

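```bash
python3 - <<'E'
from h import *
move([.49,-.2,.14],tool(7.5,60))
E
```

```text
shift [ 4.1  7.7 -4.2] turn [-3.7  9.8 -0.6] tcp [ 0.5061 -0.1979  0.1307] t 7.15
```

Emit:
{"api": "play_rows", "payload": {
  "motion": [30,4,7.7,-4,-3.7,9.8,-0.6,30,4,7.7,-4,-3.7,9.8,-0.6,30,4,7.7,-4,-3.7,9.8,-0.6,30,4,7.7,-4,-3.7,9.8,-0.6,30,4,7.7,-4,-3.7,9.8,-0.6,30,4,7.7,-4,-3.7,9.8,-0.6]
}}

```text
time: 7.9
ee_pos: [0.5064, -0.1977, 0.1308]
tcp_rot: [[0.495, 0.132, 0.859], [0.067, -0.991, 0.114], [0.866, 0.001, -0.5]]
ft_force: [-0.7, 0.6, -2.7]
width: 0.0436
```

```bash
python3 - <<'E'
from h import *
st()
move([.49,-.2,.14],tool(7.5,60))
move([.49,-.2,.035],tool(7.5,60))
c=r.camera('scene');im=c['image'];cv2.imwrite('pics/g.png',cv2.resize(im[110:260,130:330],None,fx=4,fy=4,interpolation=cv2.INTER_CUBIC))
E
```

```text
t 7.9 q [-1.01  0.76  2.32  1.97  1.02 -1.51] tcp [ 0.5064 -0.1977  0.1308] pinch [ 0.4904 -0.1998  0.1402] F [-0.7  0.6 -2.7] M [-0.11  0.81  0.02] w 43.6 
 [[0.495, 0.132, 0.859], [0.067, -0.991, 0.114], [0.866, 0.001, -0.5]]
shift [-0.3  0.1 -0.3] turn [-0.1 -0.   0.1] tcp [ 0.5061 -0.1979  0.1307] t 7.9
shift [-91.3   0.   52.2] turn [-0.1 -0.   0.1] tcp [ 0.5061 -0.1979  0.0256] t 7.9
```

View pics/g.png

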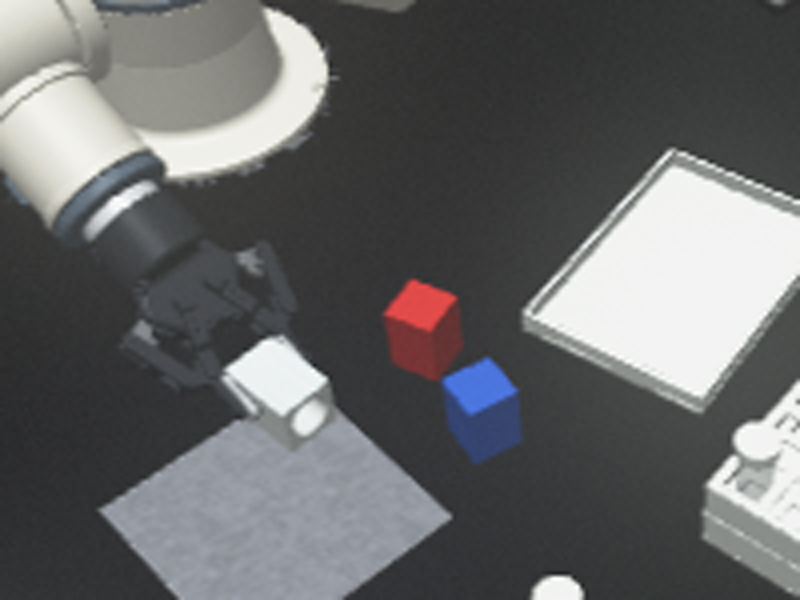

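```bash
python3 - <<'E'
from h import *
move([.515,-.2,.10],tool(7.5,60))
move([.515,-.2,.07],tool(7.5,60))
move([.515,-.2,.036],tool(7.5,60))
E
```

```text
shift [-22.5   3.4  41.2] turn [-0.1 -0.   0.1] tcp [ 0.5311 -0.1979  0.0907] t 7.95
shift [-48.5   3.4  56.2] turn [-0.1 -0.   0.1] tcp [ 0.5311 -0.1979  0.0606] t 7.95
shift [-77.9   3.3  73.2] turn [-0.1 -0.   0.1] tcp [ 0.5311 -0.1979  0.0266] t 7.95
```

Emit:
{"api": "play_rows", "payload": {
  "motion": [30,-11,2,20,0,0,0,30,-22.5,3.4,41,0,0,0,30,-35,3.4,48,0,0,0,30,-48,3.4,56,0,0,0,30,-60,3.4,63,0,0,0,30,-70,3.4,68.5,0,0,0,30,-78,3.4,73,0,0,0,30,-78,3.4,73,0,0,0]
}}

```text
time: 8.95
ee_pos: [0.5308, -0.1979, 0.0262]
tcp_rot: [[0.495, 0.132, 0.859], [0.066, -0.991, 0.114], [0.866, 0.0, -0.5]]
ft_force: [0.3, 0.1, -3.1]
width: 0.0433
```

```bash
python3 - <<'E'
from h import *
st()
c=r.camera('scene');im=c['image'];cv2.imwrite('pics/i.png',cv2.resize(im[150:260,120:270],None,fx=5,fy=5,interpolation=cv2.INTER_CUBIC))
E
```

```text
t 8.95 q [-0.95  1.06  2.27  2.14  1.14 -1.75] tcp [ 0.5308 -0.1979  0.0262] pinch [ 0.5148 -0.2001  0.0356] F [ 0.3  0.1 -3.1] M [-0.06  0.82 -0.04] w 43.3 
 [[0.495, 0.132, 0.859], [0.066, -0.991, 0.114], [0.866, 0.0, -0.5]]
```

View pics/i.png

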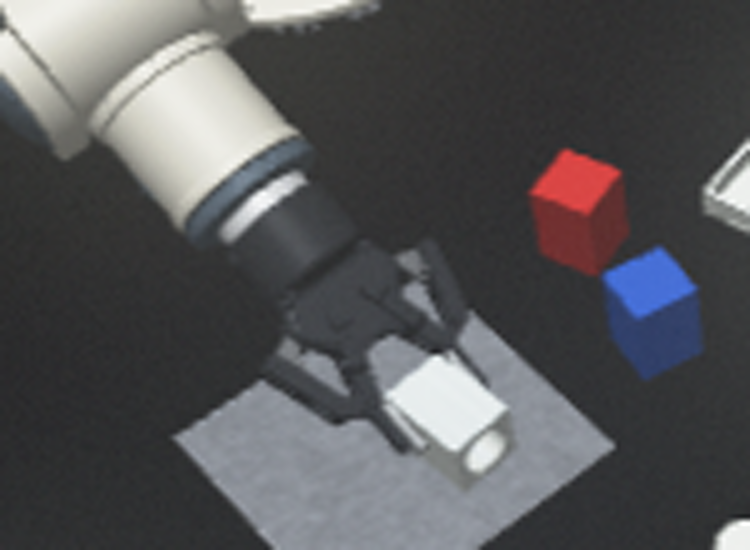

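Emit:
{"api": "play_rows", "payload": {
  "motion": [30,-0.9,0,0.5,0,0,0,30,-1.7,0,1,0,0,0,30,-2.6,0,1.5,0,0,0,30,-3.5,0,2,0,0,0,30,-3.5,0,2,0,0,0]
}}

```text
time: 9.62
ee_pos: [0.5308, -0.1979, 0.0226]
tcp_rot: [[0.495, 0.132, 0.859], [0.066, -0.991, 0.114], [0.866, 0.0, -0.5]]
ft_force: [-0.5, -0.4, -1.8]
width: 0.0433
```

```bash
python3 -c "
from h import *
st()"
```

```text
t 9.62 q [-0.95  1.07  2.27  2.15  1.15 -1.76] tcp [ 0.5308 -0.1979  0.0226] pinch [ 0.5148 -0.2     0.0319] F [-0.5 -0.4 -1.8] M [-0.15  0.79 -0.01] w 43.3 
 [[0.495, 0.132, 0.859], [0.066, -0.991, 0.114], [0.866, 0.0, -0.5]]
```

Emit:
{"api": "play_rows", "payload": {
  "motion": [30,-0.9,0,0.5,0,0,0,30,-0.9,0,0.5,0,0,0,30,-0.9,0,0.5,0,0,0]
}}

```text
time: 10.0
ee_pos: [0.5308, -0.1979, 0.0215]
tcp_rot: [[0.495, 0.132, 0.859], [0.066, -0.991, 0.114], [0.866, 0.0, -0.5]]
ft_force: [-0.2, 0.1, -2.8]
width: 0.0433
```

Emit:
{"api": "play_rows", "payload": {
  "motion": [30,-0.9,0,0.5,0,0,0,30,-0.9,0,0.5,0,0,0,30,-0.9,0,0.5,0,0,0]
}}

```text
time: 10.38
ee_pos: [0.5308, -0.1979, 0.0209]
tcp_rot: [[0.495, 0.132, 0.859], [0.066, -0.991, 0.114], [0.867, 0.0, -0.499]]
ft_force: [-3.8, 0.1, 5.1]
width: 0.0433
```

Contact. I'll release.

Emit:
{"api": "play_rows", "payload": {
  "motion": [46,0,0,0,0,0,0,50,0,0,0,0,0,0,56,0,0,0,0,0,0,65,0,0,0,0,0,0,70,0,0,0,0,0,0,70,0,0,0,0,0,0]
}}

```text
time: 11.12
ee_pos: [0.5309, -0.1979, 0.0209]
tcp_rot: [[0.495, 0.132, 0.859], [0.066, -0.991, 0.114], [0.867, 0.0, -0.499]]
ft_force: [-0.1, 0.8, 0.1]
width: 0.0699
```

```bash
python3 - <<'E'
from h import *
st()
c=r.camera('scene');im=c['image'];cv2.imwrite('pics/j.png',cv2.resize(im[150:260,120:270],None,fx=5,fy=5,interpolation=cv2.INTER_CUBIC))
E
```

```text
t 11.12 q [-0.95  1.07  2.27  2.15  1.15 -1.76] tcp [ 0.5309 -0.1979  0.0209] pinch [ 0.5148 -0.2     0.0302] F [-0.1  0.8  0.1] M [-0.01  0.43 -0.01] w 69.9 
 [[0.495, 0.132, 0.859], [0.066, -0.991, 0.114], [0.867, 0.0, -0.499]]
```

View pics/j.png

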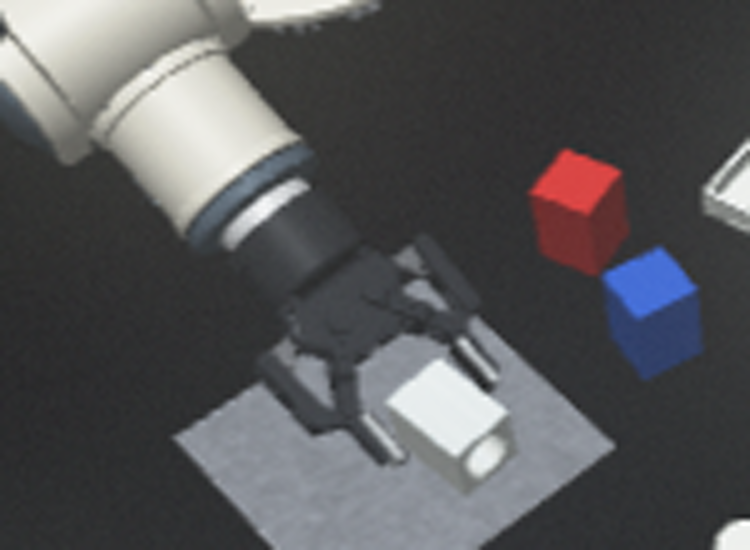

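Block lies on its side with the mouth outward, at crop (487,455). I'll back off and swing the tool back.

Emit:
{"api": "play_rows", "payload": {
  "motion": [70,0,0,-15,0,0,0,70,0,0,-35,0,0,0,70,5,0,-55,0,0,0,70,35,0,-75,0,0,0,70,75,0,-90,0,0,0,70,115,0,-95,0,0,0,70,140,0,-95,0,0,0,70,140,0,-95,0,0,0]
}}

```text
time: 12.18
ee_pos: [0.5183, -0.1993, 0.1914]
tcp_rot: [[0.493, 0.133, 0.86], [0.07, -0.991, 0.113], [0.867, 0.004, -0.498]]
ft_force: [-0.7, 0.7, -0.9]
width: 0.07
```

```bash
python3 - <<'E'
from h import *
st()
for t in(30,0,-30): move([.52,-.2,.2],tool(7.5,t))
c=r.camera('scene');im=c['image'];cv2.imwrite('pics/k.png',cv2.resize(im[190:270,150:270],None,fx=6,fy=6,interpolation=cv2.INTER_CUBIC))
E
```

```text
t 12.18 q [-0.98  0.57  2.27  1.84  0.94 -1.23] tcp [ 0.5183 -0.1993  0.1914] pinch [ 0.5022 -0.2014  0.2007] F [-0.7  0.7 -0.9] M [-0.08  0.36  0.03] w 70.0 
 [[0.493, 0.133, 0.86], [0.07, -0.991, 0.113], [0.867, 0.004, -0.498]]
shift [-1.1  0.9 13.3] turn [  0.1 -30.1   0.3] tcp [ 0.5293 -0.1988  0.1838] t 12.175
shift [-7.9  0.9  6.4] turn [  0.1 -60.1   0.2] tcp [ 0.52   -0.2     0.1813] t 12.175
shift [-10.4   0.9  -3. ] turn [  0.2 -90.1   0.2] tcp [ 0.5107 -0.2012  0.1838] t 12.175
```

View pics/k.png

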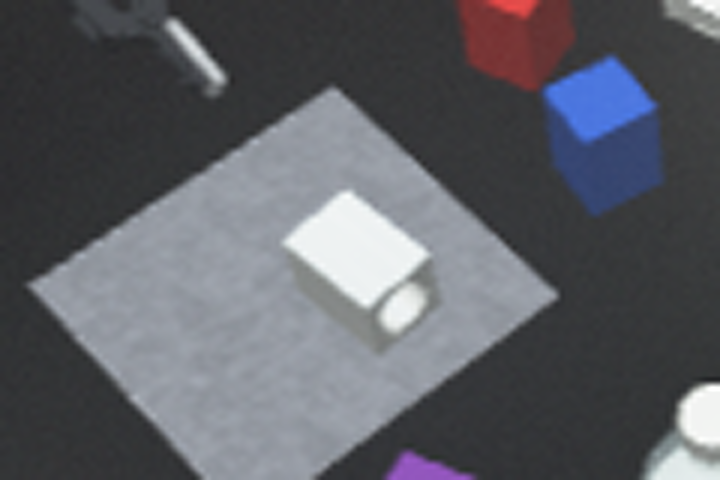

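```bash
python3 - <<'E'
from h import *
c=r.camera('scene')
P=np.array([onz(c,150+u/6-.4,190+v/6-.4,.048) for u,v in((346,190),(432,258),(370,308),(283,243))])
print(P.mean(0).round(4))
for i in range(4):
    e=P[(i+1)%4]-P[i];print(np.linalg.norm(e).round(4),np.degrees(np.arctan2(e[1],e[0])).round(1))
E
```

```text
[ 0.5281 -0.1975  0.048 ]
0.0662 7.3
0.0418 -83.4
0.0641 -170.4
0.0444 99.5
```

Emit:
{"api": "play_rows", "payload": {
  "motion": [70,0,0,6,0,-10,0,70,-1,0,10,0,-20,0,70,-1,0,13,0,-30,0,70,-4,0,11,0,-40,0,70,-6,0,9,0,-50,0,70,-8,0,6,0,-60,0,70,-9,0,3,0,-70,0,70,-10,0,0,0,-80,0,70,-10.4,1,-3,0,-90,0,70,-10.4,1,-3,0,-90,0,70,-10.4,1,-3,0,-90,0,70,-10.4,1,-3,0,-90,0]
}}

```text
time: 13.78
ee_pos: [0.5093, -0.201, 0.1785]
tcp_rot: [[0.853, 0.133, -0.504], [0.117, -0.991, -0.065], [-0.508, -0.003, -0.861]]
ft_force: [-0.1, 0.8, -0.8]
width: 0.0696
```

```bash
python3 - <<'E'
from h import *
st()
move([.527,-.199,.2],tool(7.5,-30))
E
```

```text
t 13.78 q [-0.34  0.7   1.24 -0.23  1.69  1.12] tcp [ 0.5093 -0.201   0.1785] pinch [ 0.5188 -0.1998  0.1946] F [-0.1  0.8 -0.8] M [-0.   -0.23  0.02] w 69.6 
 [[0.853, 0.133, -0.504], [0.117, -0.991, -0.065], [-0.508, -0.003, -0.861]]
shift [ 4.6  0.3 -8.8] turn [-0.1  0.5  0.2] tcp [ 0.5177 -0.2002  0.1838] t 13.775
```

```bash
python3 - <<'E'
from h import *
move([.526,-.1985,.09],tool(7.5,-30))
move([.526,-.1985,.033],tool(7.5,-30))
E
```

```text
shift [59.7  0.  86.4] turn [-0.1  0.5  0.2] tcp [ 0.5167 -0.1997  0.0738] t 13.775
shift [ 88.7   0.2 135.5] turn [-0.1  0.5  0.2] tcp [ 0.5167 -0.1997  0.0168] t 13.775
```

Emit:
{"api": "play_rows", "payload": {
  "motion": [70,15,0,22,0,0.5,0,70,30,0,44,0,0.5,0,70,45,0,66,0,0.5,0,70,60,0,86,0,0.5,0,70,70,0,104,0,0.5,0,70,79,0,119,0,0.5,0,70,85,0,129,0,0.5,0,70,88.7,0,135.5,0,0.5,0,70,88.7,0,135.5,0,0.5,0]
}}

```text
time: 14.9
ee_pos: [0.5167, -0.1995, 0.0167]
tcp_rot: [[0.858, 0.134, -0.497], [0.117, -0.991, -0.064], [-0.501, -0.003, -0.866]]
ft_force: [-0.2, -0.6, 0.2]
width: 0.0702
```

```bash
python3 - <<'E'
from h import *
st()
c=r.camera('scene');im=c['image'];cv2.imwrite('pics/l.png',cv2.resize(im[150:270,130:280],None,fx=5,fy=5,interpolation=cv2.INTER_CUBIC))
E
```

```text
t 14.9 q [-0.34  0.89  1.32 -0.23  1.41  1.19] tcp [ 0.5167 -0.1995  0.0167] pinch [ 0.526  -0.1983  0.0329] F [-0.2 -0.6  0.2] M [ 0.08 -0.27 -0.06] w 70.2 
 [[0.858, 0.134, -0.497], [0.117, -0.991, -0.064], [-0.501, -0.003, -0.866]]
```

View pics/l.png

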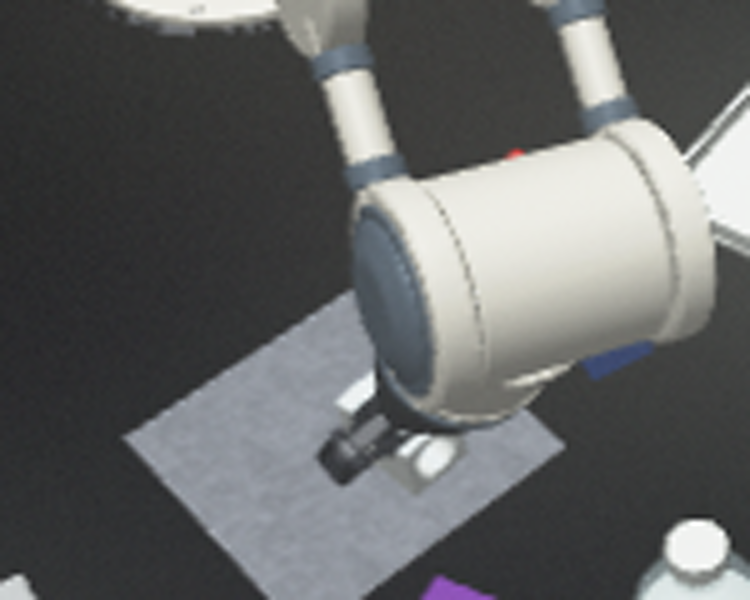

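The fingers straddle the lying block, with the mouth at crop (433,455). I'll close.

Emit:
{"api": "play_rows", "payload": {
  "motion": [30,0,0,0,0,0,0,30,0,0,0,0,0,0,30,0,0,0,0,0,0,30,0,0,0,0,0,0,30,0,0,0,0,0,0,30,0,0,0,0,0,0],
  "newtons": 70
}}

```text
time: 15.7
ee_pos: [0.5174, -0.1996, 0.0178]
tcp_rot: [[0.858, 0.134, -0.495], [0.117, -0.991, -0.065], [-0.499, -0.002, -0.866]]
ft_force: [0.9, 1.4, 6.2]
width: 0.0435
```

Emit:
{"api": "play_rows", "payload": {
  "motion": [30,-6,0,-10,0,0,0,30,-18,0,-31,0,0,0,30,-33,0,-57,0,0,0,30,-48,0,-83,0,0,0,30,-63,0,-109,0,0,0,30,-73,0,-126,0,0,0,30,-73,0,-126,0,0,0]
}}

```text
time: 16.58
ee_pos: [0.5177, -0.2003, 0.1646]
tcp_rot: [[0.86, 0.134, -0.493], [0.116, -0.991, -0.065], [-0.498, -0.001, -0.867]]
ft_force: [-0.1, -0.5, -3.0]
width: 0.0431
```

```bash
python3 - <<'E'
from h import *
st()
for t in(-15,0,15,30,45,60): move([.52,-.2,.19],tool(7.5,t))
c=r.camera('scene');im=c['image'];cv2.imwrite('pics/m.png',cv2.resize(im[100:250,130:330],None,fx=4,fy=4,interpolation=cv2.INTER_CUBIC))
E
```

```text
t 16.57 q [-0.34  0.71  1.24 -0.23  1.66  1.13] tcp [ 0.5177 -0.2003  0.1646] pinch [ 0.5269 -0.199   0.1808] F [-0.1 -0.5 -3. ] M [ 0.04 -0.46  0.  ] w 43.1 
 [[0.86, 0.134, -0.493], [0.116, -0.991, -0.065], [-0.498, -0.001, -0.867]]
shift [-5.8  0.  -5.1] turn [-0.  14.8  0.2] tcp [ 0.5152 -0.2006  0.1719] t 16.575
shift [-1.3  0.1 -7. ] turn [-0.  29.8  0.2] tcp [ 0.52   -0.2     0.1713] t 16.575
shift [  2.6   0.1 -10. ] turn [-0.1 44.8  0.2] tcp [ 0.5248 -0.1994  0.1719] t 16.575
shift [  5.6   0.1 -13.8] turn [-0.1 59.8  0.2] tcp [ 0.5293 -0.1988  0.1738] t 16.575
shift [  7.4   0.1 -18.3] turn [-0.1 74.8  0.2] tcp [ 0.5331 -0.1983  0.1768] t 16.575
shift [  8.1   0.1 -23.2] turn [-0.1 89.8  0.2] tcp [ 0.5361 -0.1979  0.1806] t 16.575
```

View pics/m.png

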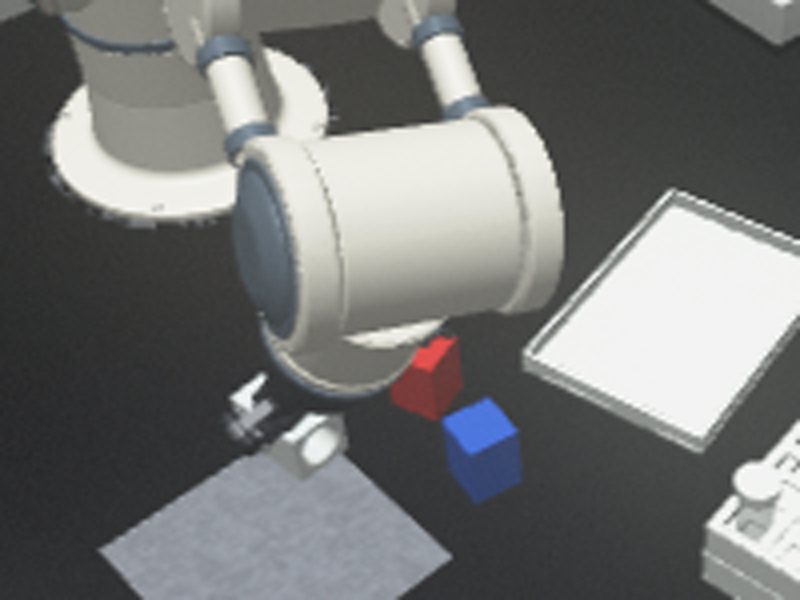

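Emit:
{"api": "play_rows", "payload": {
  "motion": [30,-6,0,-4,0,10,0,30,-4,0,-6,0,20,0,30,-1,0,-7,0,30,0,30,1,0,-9,0,40,0,30,3,0,-11,0,50,0,30,5,0,-14,0,60,0,30,7,0,-17,0,70,0,30,8,0,-20,0,80,0,30,8,0,-23,0,89.8,0,30,8,0,-23,0,89.8,0,30,8,0,-23,0,89.8,0,30,8,0,-23,0,89.8,0]
}}

```text
time: 18.12
ee_pos: [0.5346, -0.198, 0.1783]
tcp_rot: [[0.498, 0.131, 0.857], [0.064, -0.991, 0.115], [0.865, -0.002, -0.502]]
ft_force: [0.6, 0.9, -2.9]
width: 0.043
```

```bash
python3 - <<'E'
from h import *
st()
move([.52,-.2,.22],tool(7.5,60))
E
```

```text
t 18.12 q [-0.94  0.6   2.24  1.89  0.93 -1.24] tcp [ 0.5346 -0.198   0.1783] pinch [ 0.5186 -0.2001  0.1876] F [ 0.6  0.9 -2.9] M [-0.06  0.83  0.03] w 43.0 
 [[0.498, 0.131, 0.857], [0.064, -0.991, 0.115], [0.865, -0.002, -0.502]]
shift [ 28.7   0.  -15. ] turn [-0.1  0.1 -0.1] tcp [ 0.5361 -0.1979  0.2106] t 18.125
```

```bash
python3 - <<'E'
from h import *
for i in range(1,9):
    a=np.radians(-21.06+ i/8*41.2); rr=.5574
    yaw=7.5+i/8*41.2;move([rr*np.cos(a),rr*np.sin(a),.19],tool(yaw,60))
E
```

```text
shift [ 13.7 -46.1  19.1] turn [ 4.4  0.1 -2.7] tcp [ 0.5518 -0.1493  0.1806] t 18.125
shift [ 22.5 -94.3  34.5] turn [ 8.8  0.1 -5.3] tcp [ 0.563  -0.0991  0.1806] t 18.125
shift [  29.  -143.9   46. ] turn [13.3  0.1 -7.8] tcp [ 0.5696 -0.0482  0.1806] t 18.125
shift [  33.3 -194.6   53.6] turn [ 17.7   0.1 -10.4] tcp [0.5717 0.0032 0.1806] t 18.125
shift [  35.3 -245.8   57.2] turn [ 22.2   0.1 -13. ] tcp [0.5691 0.0545 0.1806] t 18.125
shift [  35.  -297.1   56.9] turn [ 26.7   0.1 -15.6] tcp [0.5619 0.1053 0.1806] t 18.125
shift [  32.3 -348.2   52.6] turn [ 31.1   0.1 -18.2] tcp [0.5502 0.1553 0.1806] t 18.125
shift [  27.4 -398.7   44.3] turn [ 35.6   0.1 -20.7] tcp [0.534  0.2041 0.1806] t 18.125
```

Emit:
{"api": "play_rows", "payload": {
  "motion": [30,14,-46,19,4.4,0,-2.7,30,22.5,-94,34.5,8.8,0,-5.3,30,29,-144,46,13.3,0,-7.8,30,33,-195,54,17.7,0,-10.4,30,35,-246,57,22.2,0,-13,30,35,-297,57,26.7,0,-15.6,30,32,-348,53,31.1,0,-18.2,30,29,-380,48,34,0,-19.8,30,27,-399,44,35.6,0,-20.7,30,27,-399,44,35.6,0,-20.7,30,27,-399,44,35.6,0,-20.7]
}}

```text
time: 19.5
ee_pos: [0.5338, 0.2036, 0.1802]
tcp_rot: [[0.332, 0.75, 0.572], [0.375, -0.661, 0.65], [0.865, -0.001, -0.501]]
ft_force: [0.5, 0.6, -2.4]
width: 0.0434
```

```bash
python3 - <<'E'
from h import *
st()
y=48.7;a=np.radians(y);d=np.array([np.cos(a),np.sin(a),0])
move(np.array([.5224,.1916,.142])-.008*d,tool(y,60))
c=r.camera('scene');im=c['image'];cv2.imwrite('pics/n.png',cv2.resize(im[70:250,170:390],None,fx=3.6,fy=3.3,interpolation=cv2.INTER_CUBIC))
c=r.camera('top');cv2.imwrite('pics/nt.png',c['image'])
E
```

```text
t 19.5 q [-0.22  0.6   2.24  1.89  0.92 -1.24] tcp [0.5338 0.2036 0.1802] pinch [0.5231 0.1914 0.1896] F [ 0.5  0.6 -2.4] M [-0.58  0.54 -0.02] w 43.4 
 [[0.332, 0.75, 0.572], [0.375, -0.661, 0.65], [0.865, -0.001, -0.501]]
shift [-45.3  -0.6  16.6] turn [ 0.   0.1 -0.1] tcp [0.5278 0.1978 0.1326] t 19.5
```

View pics/n.png

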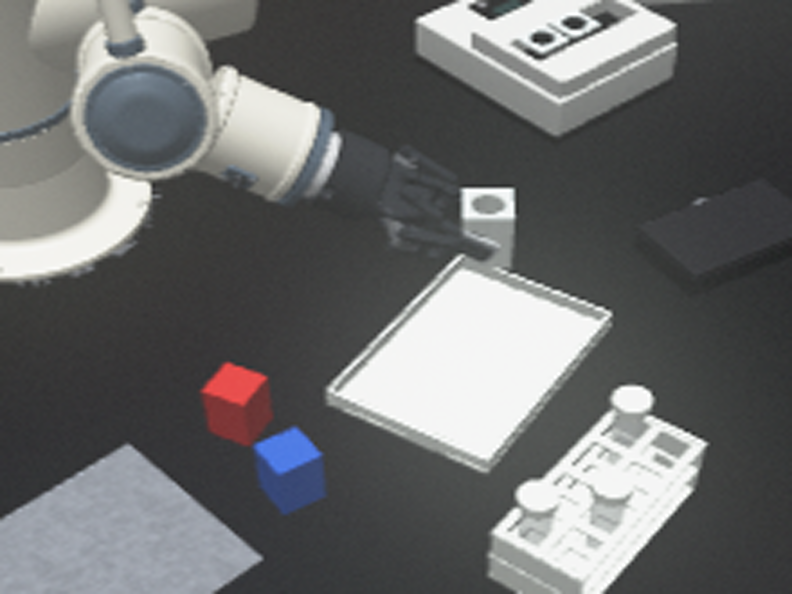

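View pics/nt.png

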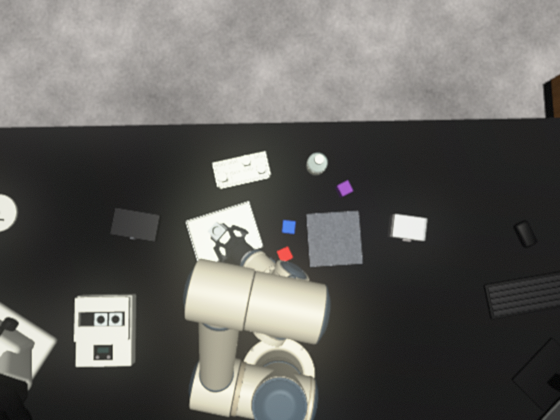

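The well opening faces up at crop (488,205). I'll lower it to the final height.

Emit:
{"api": "play_rows", "payload": {
  "motion": [30,-10,0,4,0,0,0,30,-22,0,8,0,0,0,30,-34,0,12,0,0,0,30,-42,0,15,0,0,0,30,-45,0,16.5,0,0,0,30,-45,0,16.5,0,0,0,30,-45,0,16.5,0,0,0]
}}

```text
time: 20.48
ee_pos: [0.5285, 0.1973, 0.1335]
tcp_rot: [[0.331, 0.75, 0.572], [0.375, -0.661, 0.65], [0.866, -0.001, -0.5]]
ft_force: [0.3, 0.2, -1.9]
width: 0.0433
```

```bash
python3 - <<'E'
from h import *
st()
c=r.camera('scene')
P=np.array([onz(c,170+u/3.6-.4,70+v/3.3-.4,.022) for u,v in((460,258),(610,315),(488,470),(328,400))]);print('tray scene',P.mean(0).round(4))
im=c['image'];cv2.imwrite('pics/o.png',cv2.resize(im[110:210,250:370],None,fx=6,fy=6,interpolation=cv2.INTER_CUBIC))
t=r.camera('top');im=t['image'];cv2.imwrite('pics/ot.png',cv2.resize(im[195:275,175:285],None,fx=7,fy=7,interpolation=cv2.INTER_CUBIC))
p=np.array([.5224,.1916,0]);
for z in(.112,.176):print(proj(c,p+[0,0,z]),proj(t,p+[0,0,z]))
E
```

```text
t 20.48 q [-0.24  0.74  2.28  1.99  0.99 -1.44] tcp [0.5285 0.1973 0.1335] pinch [0.5178 0.1852 0.1429] F [ 0.3  0.2 -1.9] M [-0.62  0.5  -0.01] w 43.3 
 [[0.331, 0.75, 0.572], [0.375, -0.661, 0.65], [0.866, -0.001, -0.5]]
tray scene [0.5291 0.1866 0.022 ]
(np.float64(301.50744609920554), np.float64(157.20659341011736)) (np.float64(221.0556566602707), np.float64(232.88386777682572))
(np.float64(302.1049331085871), np.float64(142.69074085491906)) (np.float64(219.07038258653105), np.float64(232.36023972761407))
```

View pics/o.png

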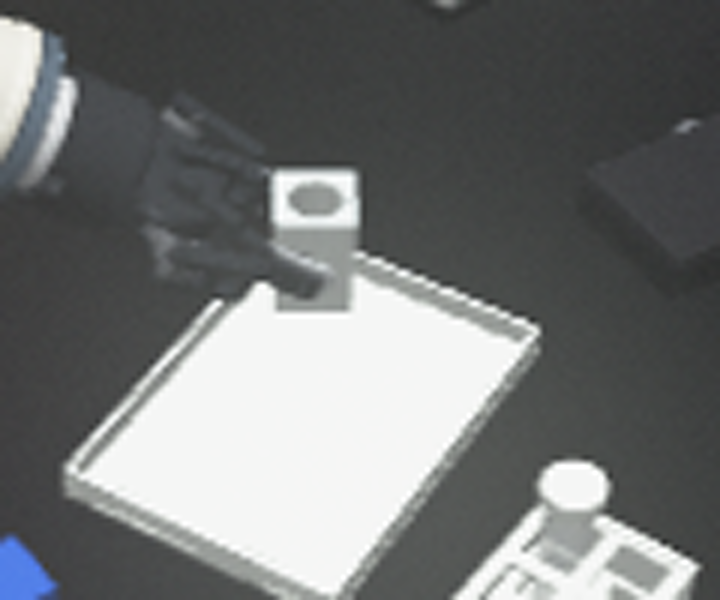

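View pics/ot.png

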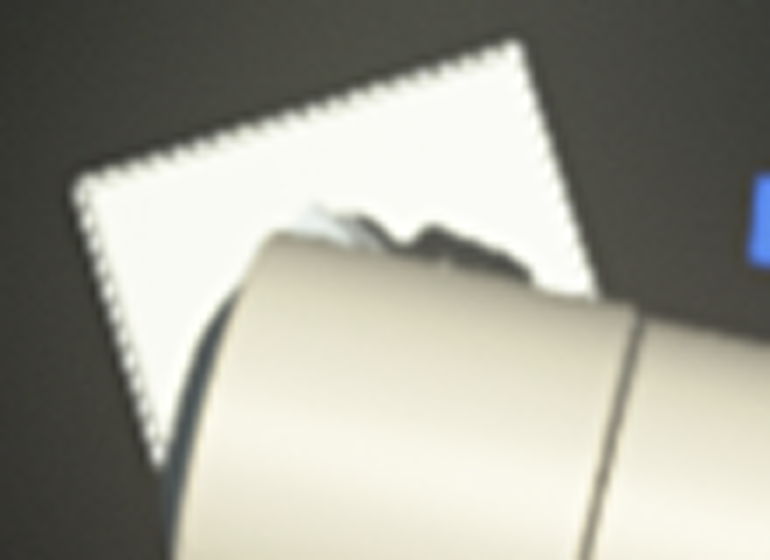

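Emit:
{"api": "play_rows", "payload": {
  "motion": [30,0,0,0,0,0,0,30,0,0,0,0,0,0,30,0,0,0,0,0,0,30,0,0,0,0,0,0]
}}

```text
time: 21.08
ee_pos: [0.5285, 0.1973, 0.1335]
tcp_rot: [[0.331, 0.75, 0.572], [0.375, -0.661, 0.65], [0.866, -0.001, -0.501]]
ft_force: [-0.5, -0.5, -3.3]
width: 0.0433
```

```bash
python3 - <<'E'
from h import *
st();print(np.abs(r.get_obs()['qd']).max())
c=r.camera('scene');g=c['image'];cv2.imwrite('pics/z.png',g)
a=cv2.imread('pics/scene0.png');d=cv2.absdiff(a,g).max(2)
for n,(x0,y0,x1,y1) in dict(rack=(306,185,368,255),bottle=(255,252,286,297),tip=(90,264,151,318),slide=(346,122,398,158)).items():print(n,(d[y0:y1,x0:x1]>40).sum())
print(r.finish_job())
E
```

```text
t 21.07 q [-0.24  0.74  2.28  1.99  0.99 -1.44] tcp [0.5285 0.1973 0.1335] pinch [0.5178 0.1852 0.1428] F [-0.5 -0.5 -3.3] M [-0.63  0.57 -0.02] w 43.3 
 [[0.331, 0.75, 0.572], [0.375, -0.661, 0.65], [0.866, -0.001, -0.501]]
0.0024777242943219073
rack 0
bottle 0
tip 0
slide 0
the job is handed in; nothing more can be done
None
```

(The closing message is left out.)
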